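Snap the terminal cover home on the sloping console

ROBOT

A 6-joint arm with a two-finger parallel gripper is mounted at the origin on the work surface; the furniture and walls round the work are solid. World frame = base frame: x ahead of the robot, y to its left, z up, the work surface at z = 0. Lengths are in m, angles in rad, forces in N, time in s.
With the tool pointing down it reaches from about 0.25 to 0.725 m from the base axis. Payload 4 kg.
Tool frame: the origin (TCP) lies between the finger pads, 19 mm behind the fingertips; this is the grasp point; z points along the fingers, y is the line along which they close (so a half turn about z gives the same grasp; the last joint's range is limited). The gripper opens to 85 mm and grips with 20 to 120 N. Pads are 22 mm wide; open, the fingers measure 114 mm over their backs; the gripper's body (76 mm by 85 mm) begins 54 mm behind the grasp point. The pads swing forward as they close: fully open they stand 13 mm farther back than shut.
Start: joints at [1.116, 0.241, 0.005, 1.335, 0, 1.571], TCP at [0.22, 0.449, 0.25] pointing down, gripper open.
Joint ranges: [-2.72, 2.72], [-1.05, 1.87], [-1.09, 1.28], [-1.99, 2.15], [-1.42, 1.44], [-3.14, 3.14]. Speed limits (rad/s): [2.79, 2.79, 3.14, 3.14, 3.14, 3.14].

INTERFACE

Orientations are given as a unit quaternion [x, y, z, w].
In Python, from workcell import get_obs, camera, job_done, silhouettes gives the robot as it stands. The module is installed in compiled form; this text tells all that it offers.
- The arm moves only by the tool drive_tool, never from a script. Its argument "increments" is a list of rows, each a list of 3 entries, a list of its own where there are three numbers: the shift along the world's x, y, z in mm, then the turn, a rotation vector about the world's x, y, z in degrees, then the opening, from 0 (shut) to 1 (fully open). A call has 1 to 8 rows; each row shifts and turns the commanded pose from where the row before left it; what a row does not reach is not made up. A row lasts 1/12 s, in which the tool goes at most 41.7 mm and 7.16 degrees, less where a joint would pass 70% of its speed; a pose out of reach is approached as far as the arm can. A call is refused whole if a number of a shift passes 41.7 or a number of a turn 7.16, either way. A call with a gripper value outside its range is refused whole. The fingers move at their own pace and stop on an object; the grip force is fixed at half the most. Time passes only in rows, so rows that do not move let the fingers close. It gives the time, the measured TCP pose, the force, the opening and the grip force at its end, in the units of the state.
- get_obs(): the state, without advancing time (a new reading comes with each control period).
- camera(name): name is "side" or "top"; returns a dict with "image" (400x640x3 uint8, red, green, blue), "K" (3x3 intrinsics, pixels), "view" (4x4, takes a point from world to camera coordinates). Camera axes: x right, y down, z forward; pixel columns grow to the right and rows downward; lengths in m; the calibration is good to about 2 mm. A picture is of the moment at which its call begins. There is no depth.
- job_done(): hands the job in; it is judged then, once.
Trained networks look in a picture, given as the dict that the camera call returned (one of the last four; its "shot" number tells which), for a name from the list of things; names that differ only in an ending like _2 or _b are one class to them, and where a whole thing is asked for, a point or a joint stands for the part that bears it (a point fixed in the world has none). Each returns a list of dicts, best first, with "conf" (0 to 1); they miss things now and then, are a little off and sometimes report something else, mostly with a low value. They report only what shows in the picture. A call takes as long as a camera call. They do not tell look-alikes from the thing itself.
- silhouettes(query, picture): "region" (400x640 bool, what is visible of it) and "bbox" ([left, top, right, bottom] in pixels, round what is visible of it).
The state is a dict: "clock": time; "joint_pos": joint angles; "joint_vel": joint speeds; "tau": joint torques, N m; "eef_pos": TCP position; "tool_rot": TCP orientation; "ft_force": force on the tool from outside, world axes, zero at the start; "ft_torque": the same for the moment, N m; "grip_width": finger opening in m; "grasp_force": force on a finger pad.
Only numpy, scipy, OpenCV 4.12 (cv2) and the standard library are available. Lean on these libraries where they do the work, as an engineer would, in place of code of your own. Each camera call takes 0.05 s, during which the arm holds its last target. There are 200 camera calls.

TASK

Lay the loose grey cover, open side down, squarely over the raised terminal rim on the sloping face of the console, so that it rests on the spring catches and is let go there. Then take the wooden press block from the steel tray and press the cover with its rubber foot, square to the sloping face, until the cover clicks fully home at both ends; do not push it home with the gripper itself. Finally stand the press block upright in the steel tray again, and leave the pine offcut and the white wax disc where they are.

Things in the scene. Friction and masses are not known exactly. Their poses are not given: they have to be found in the camera images.
- seat: Seat on the sloping face of the fixed grey wedge-shaped console (150 wide, 120 deep, 28 high at the edge towards the robot, 84 at the far edge). Origin: centre of the sloping face, on its surface. z: square out of the face, 25 degrees from vertical, towards the robot; x: up the slope; y: along the console's width. A cover laid over the rim rests on the catches, its lower edge 12 mm above the face.
- rim_top (a point): Centre of the top of the black rim that stands round the seat's origin, 21 above the face. Rim: 46 (x) x 104 (y) outside; tapered ribs outside it centre the cover (play 3 mm each way at their top, 1 at the foot); two spring catches at each of its two ends. Axes as the seat's.
- cover: Loose snap cover: plain grey plastic rectangular cap, 62 (x) x 120 (y) x 24 high, walls 4, open below, flat on top, ribbed long sides, 120 g, lying open side down on the bench. Origin: centre of its open lower edge; z up through the top, y along its length. Fits either way round. Grip it across its 62 mm, fingertips at least 6 mm above the lower edge.
- cover_top (a point): Centre of the cover's flat top, 24 above its lower edge: where to press. From its rest on the catches it goes down 10 mm; about 12 N in all snaps all four catches, then it stops hard, lower edge 2 mm above the face, and stays. Pressed off-centre, only one end may snap: then press near the other end, 30 mm from the middle.
- press: Press block: wooden hand tool standing on its foot in the steel tray, 280 g. From below: foot 46 (x) x 80 (y) x 16 high, rubber underside; body 42 x 58 up to height 45, its top a shoulder; handle 24 (x) x 36 (y) from height 45 to 102. Origin: centre of the foot's underside; z up along the handle, y along the foot's length.
- press_grip (a point): Point on the press block's handle axis 68 above the foot's underside, a good place for the TCP: grip across the 24 mm (along x); the fingertips then stand just above the shoulder at height 45 and may bear on it when pressing.
- tray: Flat steel tray fixed on the bench, 105 (x) x 175 (y), rim 10 high, sheet 2 thick. Origin: centre of its underside; its inner floor is at height 2. The tray and the cover lie on the two sides of the console, either way round.
- offcut: Bystander: pine block on edge, 28 x 105 x 45, on the bench behind the console; origin at the centre of its underside. Leave it.
- wax: Bystander: white wax disc, 52 across, 12 thick, on the bench near the far edge, left of the offcut; origin at the centre of its underside. Leave it.
Not all that is in view belongs to the job. Of the things shaped like the press, the wooden one is meant.

How it is judged:
On the way, in this order (a step that is already met when the one before it is completed fails the run):
1. the cover lies squarely on the catches over the rim, still proud, let go by the gripper (x of cover in the frame of seat between -0.005 and 0.005 m and y of cover in the frame of seat between -0.005 and 0.005 m and z of cover in the frame of seat between 0.0085 and 0.0155 m and angle between the z axis of cover and the z axis of seat, either way round below 0.09 rad and contact force between the fingers and cover below 0.1 N), for 0.2 s.
2. the cover is fully home at both ends with the press block's foot pressing on it (x of cover in the frame of seat between -0.005 and 0.005 m and y of cover in the frame of seat between -0.005 and 0.005 m and z of cover in the frame of seat below 0.0045 m and angle between the z axis of cover and the z axis of seat, either way round below 0.05 rad and contact force between press and cover above 2 N), for 0.1 s.
At the end, for the whole second after the job is handed in: The cover sits home on its seat: lower edge within 4.5 mm of the sloping face (2 mm when home), centred within 5 mm and parallel to the face within 3 degrees; the press block stands upright (within 4.5 degrees) on the tray's floor, its whole foot inside the rim; both are at rest (x of cover in the frame of seat between -0.005 and 0.005 m and y of cover in the frame of seat between -0.005 and 0.005 m and z of cover in the frame of seat below 0.0045 m and angle between the z axis of cover and the z axis of seat, either way round below 0.05 rad and x of press in the frame of tray between -0.035 and 0.035 m and y of press in the frame of tray between -0.055 and 0.055 m and z of press in the frame of tray between -0.001 and 0.006 m and angle between press's own z axis and vertical below 0.08 rad and linear speed of each of press, cover below 0.02 m/s); the robot touches nothing.
It fails at once if the gripper itself, not the press block, pushes the cover down past the catches (distance between cover and seat below 0.03 m and z of cover in the frame of seat below 0.0065 m and contact force between any of the arm, the fingers and cover above 1 N).
It fails at once if the pine offcut is moved more than 20 mm (distance of offcut from where it was at the start of the episode above 0.02 m).
It fails at once if the wax disc is moved more than 20 mm (distance of wax from where it was at the start of the episode above 0.02 m).
It also fails if it takes over 61 s, if anything falls off the work surface, if the arm or the gripper's body presses on something with over 40 N, if the wrist force passes 120 N, or if a joint passes its speed limit or range.

## Working session

There is one attempt and no reset: what is moved stays moved. The work goes in short steps, Python scripts to look and compute and a tool call to move; the robot and the scene stay as the last step left them, time stands still between calls to the robot, and variables do not carry over. Pictures are saved under pics/ and viewed, at most 10 in all, crops included, and the job is handed in when it is done.

Besides the shell and the picture viewer there is one more tool, called after ">>>" as name(argument=value, ...) on one line, values as JSON. drive_tool: Moves the arm, as the interface text tells. Its arguments: {"type":"object","properties":{"increments":{"type":"array"}},"required":["increments"]}

```bash
mkdir -p pics; cat > h.py <<'E'
import numpy as np, cv2
from workcell import get_obs, camera, silhouettes, job_done
def proj(c,P):
    P=np.atleast_2d(P); q=(c['view'][:3,:3]@P.T).T+c['view'][:3,3]; q=q@np.array(c['K']).T; return q[:,:2]/q[:,2:]
def ray(c,px,z):
    "world point at height z seen at pixel px"
    R=np.array(c['view'])[:3,:3];t=np.array(c['view'])[:3,3]
    o=-R.T@t; d=R.T@np.linalg.inv(c['K'])@np.array([px[0],px[1],1.]); return o+d*(z-o[2])/d[2]
def save(c,n,crop=None,s=1):
    im=c['image'][:,:,::-1]
    if crop: im=im[crop[1]:crop[3],crop[0]:crop[2]]
    cv2.imwrite('pics/'+n,cv2.resize(im,None,fx=s,fy=s,interpolation=cv2.INTER_CUBIC))
E
python3 - <<'E'
from h import *
o=get_obs();print(o['eef_pos'],o['tool_rot'],o['clock'])
for n in('top','side'):
    c=camera(n);save(c,n+'0.png',s=1.25)
    print(n,-c['view'][:3,:3].T@c['view'][:3,3])
    for q in('seat','cover','press','tray','offcut','wax'):
        for d in silhouettes(q,c)[:3]:
            m=d['region'].astype(np.uint8);
            r=cv2.minAreaRect(cv2.findNonZero(m)) if m.any() else None
            print(q,round(d['conf'],2),d['bbox'],[np.round(x,1) for x in r])
E
```

```text
[0.21936567 0.44865054 0.24910749] [ 2.25390913e-01  9.74267840e-01 -1.02602375e-03 -2.44954513e-04] 0.0
top [0.29362893 0.03151169 1.00660511]
seat 0.88 [302.4, 158.6, 361.3, 203.1] [array([332.8, 183.9]), array([41.2, 50.6]), np.float64(82.0)]
cover 0.82 [406.8, 190.0, 451.5, 213.2] [array([428.3, 203.1]), array([23.7, 46.9]), np.float64(88.0)]
press 0.98 [166.0, 183.3, 197.2, 210.3] [array([180.6, 195.8]), array([36.6, 18.3]), np.float64(14.7)]
press 0.82 [236.4, 217.4, 265.8, 237.5] [array([251. , 228.5]), array([19., 30.]), np.float64(90.0)]
press 0.69 [205.9, 150.5, 236.2, 181.8] [array([218.8, 165.5]), array([34.7, 17.8]), np.float64(33.7)]
tray 0.81 [207.7, 202.6, 278.1, 256.4] [array([243.8, 228.7]), array([40.7, 67.8]), np.float64(77.2)]
tray 0.36 [404.6, 189.6, 451.6, 214.1] [array([428. , 203.1]), array([23.6, 46.4]), np.float64(88.1)]
offcut 0.6 [307.5, 122.1, 344.5, 144.4] [array([323.5, 132.5]), array([17., 37.]), np.float64(90.0)]
wax 0.67 [257.3, 131.7, 275.8, 151.2] [array([264., 139.]), array([18., 18.]), np.float64(90.0)]
wax 0.24 [405.9, 191.4, 452.9, 213.9] [arr
[... 321 characters left out ...]
.0, 152.2, 251.3, 197.5] [array([228.2, 174.8]), array([37.2, 28.5]), np.float64(62.5)]
press 0.77 [302.8, 123.0, 318.0, 158.0] [array([308.5, 141. ]), array([36., 15.]), np.float64(90.0)]
press 0.71 [331.0, 130.8, 352.0, 171.0] [array([343.4, 151.7]), array([17.7, 37.8]), np.float64(10.9)]
tray 0.69 [264.5, 169.7, 323.3, 205.9] [array([293.8, 183.7]), array([53.4, 33.1]), np.float64(47.5)]
offcut 0.73 [393.9, 187.8, 423.9, 224.3] [array([409.9, 204.6]), array([41.2, 19.4]), np.float64(53.6)]
offcut 0.54 [336.1, 190.6, 376.0, 224.3] [array([355.6, 207.6]), array([36.8, 21.4]), np.float64(53.1)]
wax 0.63 [372.1, 172.1, 389.3, 184.7] [array([381.5, 177.5]), array([ 9., 17.]), np.float64(90.0)]
```

View pics/top0.png

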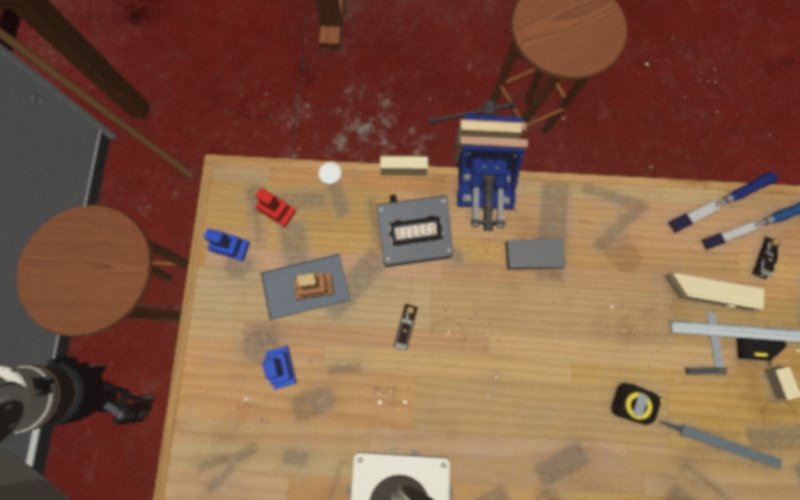

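View pics/side0.png

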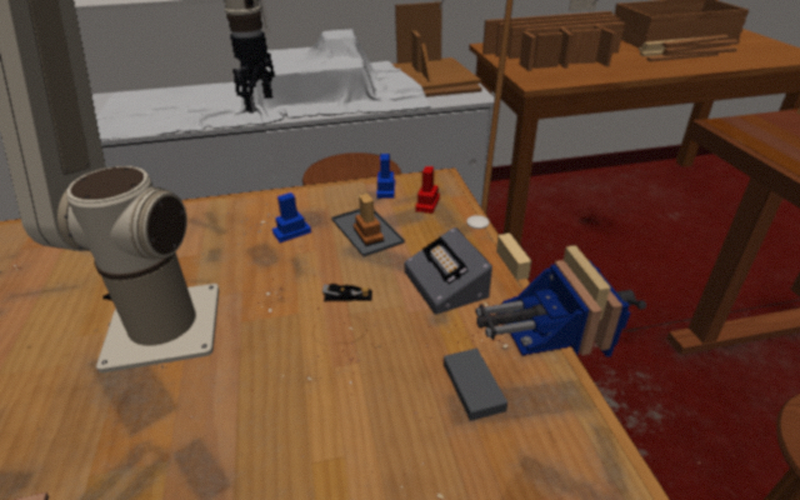

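The top view shows the tray at left with a wooden press in it (251,228), the console at (332,185) and the cover at (428,203). Press look-alikes are the blue ones at (180,196) and (223,294) and the red one at (219,165). The wooden one on the tray fits the description. I'll fit models to the silhouettes and check them in one enlarged crop.

```bash
cat >> h.py <<'E'
from scipy.optimize import minimize
def box(x0,x1,y0,y1,z0,z1): return np.array([[x,y,z] for x in(x0,x1) for y in(y0,y1) for z in(z0,z1)])/1000
def cb(lx,ly,z0,z1): return box(-lx/2,lx/2,-ly/2,ly/2,z0,z1)
M={'cover':[cb(62,120,0,24)],'tray':[cb(105,175,0,10)],
'press':[cb(46,80,2,18),cb(42,58,18,47),cb(24,36,47,104)],'offcut':[cb(28,105,0,45)],
'console':[np.array([[x,y,z] for y in(-75,75) for x,z in((-60,0),(60,0),(-60,28),(60,84))])/1000],
'face':[np.array([[x,y,z] for y in(-75,75) for x,z in((-60,28),(60,84))])/1000]}
def place(P,p):
    c,s=np.cos(p[2]),np.sin(p[2]); return P@np.array([[c,s,0],[-s,c,0],[0,0,1]])+[p[0],p[1],0]
S=4
def render(c,name,p):
    m=np.zeros((400*S,640*S),np.uint8)
    for B in M[name]:
        h=cv2.convexHull(((proj(c,place(B,p))+.5)*S*16).astype(np.int32)); cv2.fillPoly(m,[h],255,shift=4)
    return cv2.resize(m,(640,400),interpolation=cv2.INTER_AREA)/255.
def fit(name,obs,p0):
    def f(q):
        p=np.array([q[0]/1000,q[1]/1000,q[2]/100]); e=0
        for c,m in obs:
            r=render(c,name,p); e+=1-np.minimum(r,m).sum()/np.maximum(r,m).sum()
        return e
    q0=np.array(p0)*[1000,1000,100]; best=None
    for k in range(2):
        s=np.vstack([q0]+[q0+d for d in np.diag([15,15,15])/(1+2*k)])
        r=minimize(f,q0,method='Nelder-Mead',options=dict(initial_simplex=s,xatol=.05,fatol=1e-5)); q0=r.x
    return r.x/[1000,1000,100],r.fun
def outline(im,c,name,p,s,off,col):
    for B in M[name]:
        h=cv2.convexHull(((proj(c,place(B,p))-off+.5)*s).astype(np.int32)); cv2.polylines(im,[h],True,col,1)
E
python3 - <<'E'
from h import *
import pickle
T=camera('top');D=camera('side')
print(T['K'],D['K'])
def best(q,c,near):
    L=silhouettes(q,c); L=[d for d in L if np.hypot(*(np.array(d['bbox']).reshape(2,2).mean(0)-near))<12]
    return L[0]['region'].astype(float) if L else None
res={}
for n,q,t,d in(('cover','cover',(428,203),(381,308)),('tray','tray',(243,229),(294,188)),('press','press',(251,228),(294,176)),('console','seat',(332,181),None),('offcut','offcut',(326,133),(409,206))):
    z={'cover':.024,'console':.056}.get(n,.01)
    p0=np.r_[ray(T,t,z)[:2],0 if n!='tray' else .2]
    rt=best(q,T,t); rd=best(q,D,d) if d else None
    for lab,obs in(('top',[(T,rt)]),('side',[(D,rd)]),('both',[(T,rt),(D,rd)])):
        if any(m is None for _,m in obs): print(n,lab,'none');continue
        p,e=fit(n,obs,p0);print(n,lab,np.round(p,4),round(e,3));
        if lab in('both','top'):res[n]=p
pickle.dump((res,T,D),open('r.pkl','wb'))
def ov(c,x0,y0,x1,y1,s):
    im=np.ascontiguousarray(cv2.resize(c['image'][y0:y1,x0:x1,::-1],None,fx=s,fy=s,interpolation=cv2.INTER_CUBIC))
    for n in res: outline(im,c,n,res[n],s,np.array([x0,y0]),(0,255,0))
    if 'console' in res: outline(im,c,'face',res['console'],s,np.array([x0,y0]),(0,255,255))
    return im
a=ov(T,200,115,465,260,3);b=ov(D,260,150,412,345,1.5)
cv2.imwrite('pics/ov_t.png',a);cv2.imwrite('pics/ov_s.png',ov(D,255,145,415,345,3))
E
```

```text
[[373.30622311   0.         312.03399807]
 [  0.         373.30622311 201.32665304]
 [  0.           0.           1.        ]] [[424.42839744   0.         319.59769876]
 [  0.         424.42839744 199.44943779]
 [  0.           0.           1.        ]]
cover top [ 0.52   -0.2684  0.0946] 0.042
cover side [ 0.5222 -0.2669  0.0609] 0.055
cover both [ 0.5204 -0.2679  0.0853] 0.123
tray top [0.4219 0.2258 0.3092] 0.237
tray side [0.4242 0.2273 0.3048] 0.396
tray both [0.4225 0.2263 0.3071] 0.647
press top [0.423  0.2058 0.2157] 0.07
press side [0.4253 0.2068 0.1654] 0.059
press both [0.4242 0.2057 0.181 ] 0.172
console top [ 0.5468 -0.006   0.1   ] 0.722
console side none
console both none
offcut top [0.7029 0.0267 0.0576] 0.054
offcut side [0.7073 0.0289 0.0508] 0.05
offcut both [0.7048 0.027  0.031 ] 0.195
```

View pics/ov_t.png

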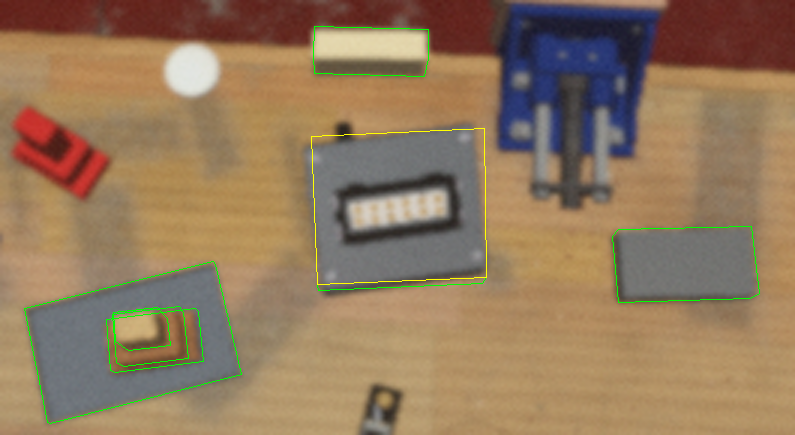

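View pics/ov_s.png

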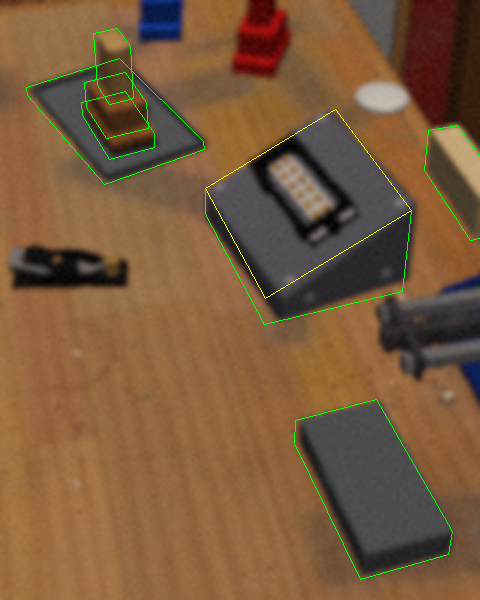

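The crop confirms the wooden press in the tray at (251,228). The cover, tray and press fits look good, but the console yaw is off, so I'll refine it with colour segmentation (GrabCut) and the dark rim.

```bash
cat > ref.py <<'E'
from h import *
import pickle
res,T,D=pickle.load(open('r.pkl','rb'))
def gc(c,name,p,grow=9,shrink=7):
    r=(render(c,name,p)>.5).astype(np.uint8)
    m=np.full(r.shape,cv2.GC_BGD,np.uint8)
    m[cv2.dilate(r,np.ones((grow,grow)))>0]=cv2.GC_PR_BGD
    m[r>0]=cv2.GC_PR_FGD
    m[cv2.erode(r,np.ones((shrink,shrink)))>0]=cv2.GC_FGD
    m[(m==0)&(cv2.dilate(r,np.ones((41,41)))==0)]=0
    y,x=np.nonzero(cv2.dilate(r,np.ones((45,45)))); sl=np.s_[y.min():y.max(),x.min():x.max()]
    mm=m[sl].copy(); cv2.grabCut(np.ascontiguousarray(c['image'][sl][:,:,::-1]),mm,None,np.zeros((1,65)),np.zeros((1,65)),6,cv2.GC_INIT_WITH_MASK)
    o=np.zeros(r.shape); o[sl]=(mm&1); return o
p=res['console'].copy();p[2]=.12
c3=dict(res);c3['console']=p
for n in('console','cover','press','tray'):
    p=c3[n]
    for it in range(2):
        a,b=gc(T,n,p),gc(D,n,p)
        pt,et=fit(n,[(T,a)],p);pd,ed=fit(n,[(D,b)],p);p,e=fit(n,[(T,a),(D,b)],p)
    print(n,np.round(pt,4),round(et,3),np.round(pd,4),round(ed,3),np.round(p,4),round(e,3)); c3[n]=p
# rim: dark pixels on the face
th=np.radians(25)
def seatpts(P,p):
    P=np.atleast_2d(P)/1000; R=np.array([[np.cos(th),0,-np.sin(th)],[0,1,0],[np.sin(th),0,np.cos(th)]])
    return place(P@R.T+[0,0,.056],p)
for nm,c in(('top',T),('side',D)):
    face=np.zeros((400,640),np.uint8); cv2.fillPoly(face,[cv2.convexHull(proj(c,seatpts([[x,y,0] for x in(-50,50) for y in(-68,68)],c3['console'])).astype(np.int32))],1)
    g=c['image'].max(2); med=np.median(g[face>0]); white=((g>med*1.3)&(face>0)&(c['image'][:,:,0]>130)).astype(np.uint8)
    n,l,st,ce=cv2.connectedComponentsWithStats(cv2.morphologyEx(white,cv2.MORPH_CLOSE,np.ones((5,5))));k=1+st[1:,4].argmax()
    rt=cv2.minAreaRect(cv2.findNonZero((l==k).astype(np.uint8)))
    print(nm,'terminals',rt,ce[k],'pred z0,z10,z21',proj(c,seatpts([[0,0,0],[0,0,10],[0,0,21]],c3['console'])).round(1).tolist())
pickle.dump((c3,T,D),open('r2.pkl','wb'))
def ov(c,x0,y0,x1,y1,s):
    im=np.ascontiguousarray(cv2.resize(c['image'][y0:y1,x0:x1,::-1],None,fx=s,fy=s,interpolation=cv2.INTER_CUBIC))
    for n in('console','cover','press','face'): outline(im,c,n,c3['console' if n=='face' else n],s,np.array([x0,y0]),(0,255,0))
    for z,col in((21,(0,0,255)),(0,(255,0,255))): cv2.polylines(im,[((proj(c,seatpts([[-23,-52,z],[23,-52,z],[23,52,z],[-23,52,z]],c3['console']))-[x0,y0]+.5)*s).astype(np.int32)],True,col,1)
    return im
a=ov(T,290,145,375,215,6);b=ov(D,315,175,400,260,6)
h=max(a.shape[0],b.shape[0]);a=np.vstack([a,np.zeros((h-a.shape[0],a.shape[1],3),np.uint8)])
cv2.imwrite('pics/con.png',cv2.resize(np.hstack([a,b]),None,fx=.78,fy=.78))
E
python3 ref.py
```

```text
console [ 0.5478 -0.0029  0.1749] 0.05 [ 0.5503 -0.0009  0.1696] 0.044 [ 0.5486 -0.003   0.1769] 0.106
cover [ 0.519  -0.2662  0.0787] 0.032 [ 0.5225 -0.2665  0.077 ] 0.044 [ 0.5204 -0.2663  0.0862] 0.129
press [0.4221 0.2072 0.219 ] 0.065 [0.4259 0.2065 0.1799] 0.093 [0.4239 0.2073 0.1828] 0.214
tray [0.4217 0.2268 0.3034] 0.026 [0.4243 0.2289 0.2968] 0.059 [0.423  0.2277 0.3037] 0.11
top terminals ((332.22998046875, 184.11000061035156), (8.7681245803833, 32.38549041748047), 81.8698959350586) [332.19503546 184.15248227] pred z0,z10,z21 [[331.7, 183.1], [332.1, 183.8], [332.5, 184.5]]
side terminals ((354.9529724121094, 206.72032165527344), (21.74116325378418, 8.58388900756836), 50.71058654785156) [355.01666667 206.92777778] pred z0,z10,z21 [[355.7, 210.0], [354.2, 207.5], [352.6, 204.7]]
```

View pics/con.png

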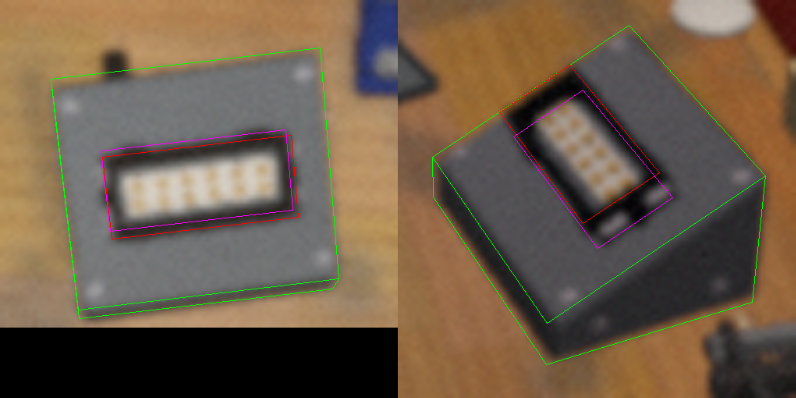

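>>> drive_tool(increments=[[[15,-35.8,0],[0,0,-2.96],1],[[15,-35.8,0],[0,0,-2.96],1],[[15,-35.8,0],[0,0,-2.96],1],[[15,-35.8,0],[0,0,-2.96],1],[[15,-35.8,0],[0,0,-2.96],1],[[15,-35.8,0],[0,0,-2.96],1],[[15,-35.8,0],[0,0,-2.96],1],[[15,-35.8,0],[0,0,-2.96],1]])

```text
clock: 1.92
eef_pos: [0.3399, 0.1611, 0.2503]
tool_rot: [0.421, 0.907, 0.0, 0.0]
ft_force: [1.4, 0.3, 0.1]
grip_width: 0.0856
grasp_force: 0.0
```

>>> drive_tool(increments=[[[15,-35.8,0],[0,0,-2.96],1],[[15,-35.8,0],[0,0,-2.96],1],[[15,-35.8,0],[0,0,-2.96],1],[[15,-35.8,0],[0,0,-2.96],1],[[15,-35.8,0],[0,0,-2.96],1],[[15,-35.8,0],[0,0,-2.96],1],[[15,-35.8,0],[0,0,-2.96],1],[[15,-35.8,0],[0,0,-2.96],1]])

```text
clock: 2.58
eef_pos: [0.46, -0.1257, 0.2502]
tool_rot: [0.599, 0.801, 0.0, 0.0]
ft_force: [0.9, 0.6, -1.1]
grip_width: 0.0855
grasp_force: 0.0
```

>>> drive_tool(increments=[[[15,-35.8,0],[0,0,-2.96],1],[[15,-35.8,0],[0,0,-2.96],1],[[15,-35.8,0],[0,0,-2.96],1],[[15,-35.8,0],[0,0,-2.96],1],[[0,0,-40],[0,0,0],1],[[0,0,-40],[0,0,0],1],[[0,0,-40],[0,0,0],1],[[0,0,0],[0,0,0],1]])

```text
clock: 3.25
eef_pos: [0.5138, -0.2643, 0.1211]
tool_rot: [0.677, 0.735, -0.002, -0.008]
ft_force: [-1.0, 1.0, 0.0]
grip_width: 0.0857
grasp_force: 0.0
```

>>> drive_tool(increments=[[[0,0,0],[0,0,0],1],[[0,0,0],[0,0,0],1]])

```text
clock: 3.42
eef_pos: [0.5208, -0.2673, 0.1321]
tool_rot: [0.677, 0.736, 0.0, 0.001]
ft_force: [0.7, -0.4, 0.4]
grip_width: 0.0853
grasp_force: 0.0
```

```bash
python3 - <<'E'
from h import *
o=get_obs();print(o['eef_pos'],o['tool_rot'])
T=camera('top');D=camera('side')
def mk(c,P,r):
    u=proj(c,P)[0]; x,y=int(u[0])-r,int(u[1])-r
    im=np.ascontiguousarray(cv2.resize(c['image'][y:y+2*r,x:x+2*r,::-1],(390,390),interpolation=cv2.INTER_CUBIC)); s=390/(2*r)
    import pickle;res=pickle.load(open('r2.pkl','rb'))[0]
    outline(im,c,'cover',res['cover'],s,np.array([x,y]),(0,255,0))
    cv2.circle(im,tuple(((u-[x,y]+.5)*s).astype(int)),4,(0,0,255),-1); return im
cv2.imwrite('pics/hov.png',np.hstack([mk(T,o['eef_pos'],50),mk(D,o['eef_pos'],60)]))
E
```

```text
[ 0.52081693 -0.26730256  0.13209263] [6.77158074e-01 7.35836384e-01 3.43404198e-04 1.28092253e-03]
```

View pics/hov.png

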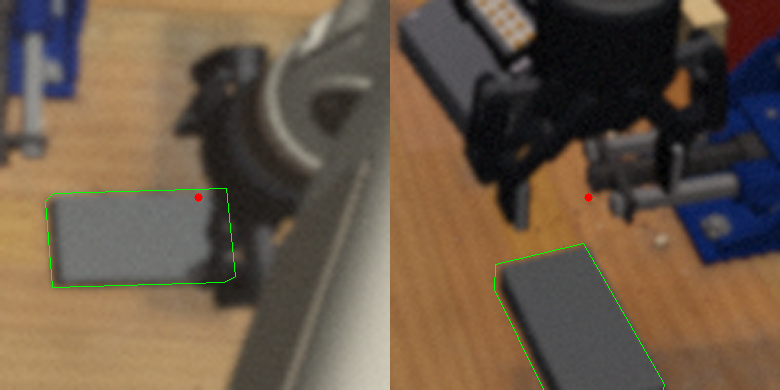

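Both fingers straddle the cover: the side crop has the tips at (518,225) and about (680,190), and the cover below them matches its fitted outline. The vise is clear. I'll descend and grip.

>>> drive_tool(increments=[[[0,0,-25],[0,0,0],1],[[0,0,-25],[0,0,0],1],[[0,0,-25],[0,0,0],1],[[0,0,-15],[0,0,0],1],[[0,0,-10],[0,0,0],1],[[0,0,-3],[0,0,0],1],[[0,0,0],[0,0,0],1],[[0,0,0],[0,0,0],0.6]])

```text
clock: 4.18
eef_pos: [0.521, -0.2675, 0.0289]
tool_rot: [0.677, 0.736, 0.0, 0.002]
ft_force: [0.5, -0.3, 0.6]
grip_width: 0.0755
grasp_force: 0.0
```

>>> drive_tool(increments=[[[0,0,0],[0,0,0],0.5],[[0,0,0],[0,0,0],0.5],[[0,0,0],[0,0,0],0.5],[[0,0,0],[0,0,0],0.5],[[0,0,0],[0,0,0],0.5],[[0,0,0],[0,0,0],0.5]])

```text
clock: 4.68
eef_pos: [0.5214, -0.2676, 0.0294]
tool_rot: [0.677, 0.736, 0.001, 0.002]
ft_force: [0.3, 0.5, 7.7]
grip_width: 0.0602
grasp_force: 65.7
```

>>> drive_tool(increments=[[[0,0,20],[0,0,0],0.5],[[-7,0,27],[0,0,0],0.5],[[-7,0,27],[0,0,0],0.5],[[-7,0,27],[0,0,0],0.5],[[-7,0,27],[0,0,0],0.5],[[-7,0,27],[0,0,0],0.5],[[-7,0,27],[0,0,0],0.5],[[0,0,0],[0,0,5.4],0.5]])

```text
clock: 5.35
eef_pos: [0.4792, -0.2684, 0.216]
tool_rot: [0.642, 0.767, 0.001, 0.005]
ft_force: [0.7, 0.5, -0.4]
grip_width: 0.0602
grasp_force: 65.6
```

>>> drive_tool(increments=[[[4.4,32.2,0],[0.886,-4.92,0],0.5],[[4.4,32.2,0],[0.886,-4.92,0],0.5],[[4.4,32.2,0],[0.886,-4.92,0],0.5],[[4.4,32.2,0],[0.886,-4.92,0],0.5],[[4.4,32.2,0],[0.886,-4.92,0],0.5],[[4.4,32.2,0],[0,0,0],0.5],[[4.4,32.2,0],[0,0,0],0.5],[[4.4,32.2,0],[0,0,0],0.5]])

```text
clock: 6.02
eef_pos: [0.5117, -0.0081, 0.2094]
tool_rot: [0.627, 0.748, 0.166, 0.139]
ft_force: [1.2, -0.1, -2.2]
grip_width: 0.0601
grasp_force: 65.7
```

>>> drive_tool(increments=[[[0,0,-25],[0,0,0],0.5],[[0,0,-25],[0,0,0],0.5],[[0,0,-25],[0,0,0],0.5],[[0,0,0],[0,0,0],0.5],[[0,0,0],[0,0,0],0.5],[[0,0,0],[0,0,0],0.5]])

```text
clock: 6.52
eef_pos: [0.5138, -0.0094, 0.1355]
tool_rot: [0.627, 0.748, 0.167, 0.139]
ft_force: [0.9, 0.5, -0.8]
grip_width: 0.0603
grasp_force: 65.8
```

```bash
cat > hov2.py <<'E'
from h import *
import pickle,sys
from scipy.spatial.transform import Rotation as R
c3=pickle.load(open('r2.pkl','rb'))[0]
o=get_obs();q=R.from_quat(o['tool_rot']).as_matrix();print(o['eef_pos'],'\n',q.round(4),o['grip_width'],o['grasp_force'])
p=c3['console'];p=np.array([.549,-.0025,p[2]]);n=np.array([-np.sin(np.radians(25))*np.cos(p[2]),-np.sin(np.radians(25))*np.sin(p[2]),np.cos(np.radians(25))])
print('seat frame TCP',np.dot(o['eef_pos']-np.r_[p[:2],.056],np.c_[np.cross([-np.sin(p[2]),np.cos(p[2]),0],n),[-np.sin(p[2]),np.cos(p[2]),0],n]), 'tilt err deg',np.degrees(np.arccos(-q[:,2]@n)),'yaw',np.arctan2(q[1,1],q[0,1]),p[2])
# cover model from TCP
cov=cb(62,120,0,24); cx=q[:,1]; cz=-q[:,2]; cy=np.cross(cz,cx)
P=o['eef_pos']+(cov-[0,0,.029])@np.array([cx,cy,cz])
out=[]
for c in(camera('top'),camera('side')):
    u=proj(c,np.r_[p[:2],.08])[0];r=42;x,y=int(u[0])-r,int(u[1])-r
    s=390/(2*r);im=np.ascontiguousarray(cv2.resize(c['image'][y:y+2*r,x:x+2*r,::-1],(390,390),interpolation=cv2.INTER_CUBIC))
    for Q in(P,):
        U=((proj(c,Q)-[x,y]+.5)*s)
        for a in range(8):
            for b in range(a):
                if bin(a^b).count('1')==1: cv2.line(im,tuple(U[a].astype(int)),tuple(U[b].astype(int)),(0,255,0),1)
    out.append(im)
cv2.imwrite('pics/'+sys.argv[1],np.hstack(out))
E
python3 hov2.py h2.png
```

```text
[ 0.5137912  -0.00942987  0.13553348] 
 [[-1.759e-01  8.914e-01  4.177e-01]
 [ 9.844e-01  1.593e-01  7.470e-02]
 [ 1.000e-04  4.243e-01 -9.055e-01]] 0.060273262406091044 65.80167353153229
seat frame TCP [ 0.00109502 -0.00062495  0.08724487] tilt err deg 0.10732009612426374 yaw 0.17683693247157106 0.17692137306932415
```

View pics/h2.png

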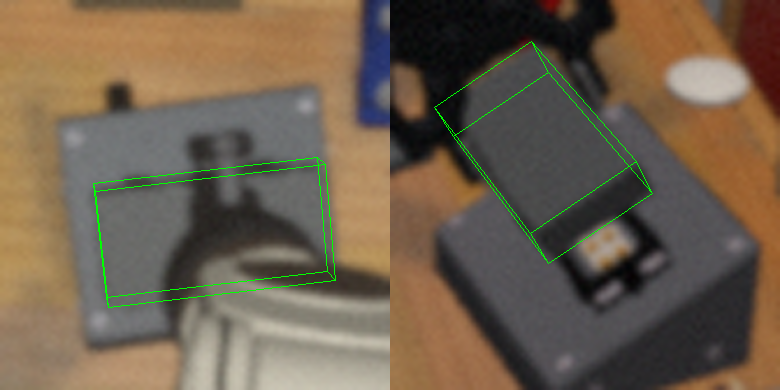

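```bash
cat > edge.py <<'E'
from h import *
from scipy.ndimage import map_coordinates
from scipy.spatial.transform import Rotation as R
o=get_obs();q=R.from_quat(o['tool_rot']).as_matrix()
cx=q[:,1]; cz=-q[:,2]; cy=np.cross(cz,cx); B=np.array([cx,cy,cz])
T,D=camera('top'),camera('side')
def prof(c,a,b,d,frame,org,lab,rng=np.arange(-8,8.1,.5)):
    t=np.linspace(0,1,60)[:,None]; L=np.array(a)*(1-t)+np.array(b)*t; v=[]
    for s in rng:
        u=proj(c,org+(L+s*np.array(d))/1000@frame); v.append([map_coordinates(c['image'][:,:,k].astype(float),[u[:,1],u[:,0]],order=1).mean() for k in range(3)])
    v=np.array(v).sum(1)/3; g=np.convolve(v,[1,1,0,-1,-1],'same')[3:-3]; k=np.argsort(-abs(g))[:1]
    i=k[0]; j=np.clip(i,1,len(g)-2); y=abs(g[j-1:j+2]); off=.5*(y[0]-y[2])/(y[0]-2*y[1]+y[2]+1e-9)
    print(lab,'offset %.2f mm'%(rng[3:-3][j]+off*.5),v[::4].round(0))
if __name__=='__main__':
    org=o['eef_pos']-.029*cz
    prof(T,[-25,60,24],[25,60,24],[0,1,0],B,org,'top end +y')
    prof(T,[31,25,24],[31,55,24],[1,0,0],B,org,'top long +x')
    prof(T,[-31,35,24],[-31,55,24],[1,0,0],B,org,'top long -x')
    prof(D,[-25,-60,24],[25,-60,24],[0,1,0],B,org,'side end -y top')
    prof(D,[-25,-60,0],[25,-60,0],[0,1,0],B,org,'side end -y low')
    prof(D,[31,-50,24],[31,-20,24],[1,0,0],B,org,'side +x')
    prof(D,[-31,-50,0],[-31,-20,0],[1,0,0],B,org,'side -x low')
    # console edges, seat frame
    p=np.array([.549,-.0025,.177]);th=np.radians(25)
    n=np.array([-np.sin(th)*np.cos(p[2]),-np.sin(th)*np.sin(p[2]),np.cos(th)]);sy=np.array([-np.sin(p[2]),np.cos(p[2]),0]);F=np.array([np.cross(sy,n),sy,n]);so=np.r_[p[:2],.056]
    X=66.2
    prof(T,[-50,75,0],[50,75,0],[0,1,0],F,so,'T console +y')
    prof(T,[X,-60,0],[X,60,0],[1,0,0],F,so,'T console +x')
    prof(T,[20,-75,0],[60,-75,0],[0,1,0],F,so,'T console -y')
    prof(D,[-50,-75,0],[50,-75,0],[0,1,0],F,so,'D console -y')
    prof(D,[-X,-65,0],[-X,65,0],[1,0,0],F,so,'D console -x')
    prof(D,[X,-65,0],[X,30,0],[1,0,0],F,so,'D console +x')
    prof(D,[X-6,75,0],[X-20,75,0],[0,1,0],F,so,'D console +y')
E
python3 edge.py
```

```text
top end +y offset 3.09 mm [107. 107. 106. 105. 104. 108. 114. 117. 119.]
top long +x offset 3.53 mm [107. 107. 101.  91.  84.  89. 101. 110. 116.]
top long -x offset -4.20 mm [116. 114. 111. 107. 105. 104. 104. 105. 105.]
side end -y top offset -3.57 mm [38. 43. 51. 59. 67. 72. 74. 75. 75.]
side end -y low offset 1.02 mm [88. 88. 88. 82. 71. 57. 46. 40. 37.]
side +x offset 2.22 mm [74. 75. 76. 77. 80. 85. 90. 93. 92.]
side -x low offset -0.75 mm [86. 85. 83. 76. 61. 52. 52. 56. 59.]
T console +y offset -4.28 mm [120. 118. 114. 111. 111. 114. 116. 118. 119.]
T console +x offset -1.79 mm [109. 105. 104. 110. 117. 121. 123. 123. 124.]
T console -y offset -0.63 mm [135. 135. 134. 130. 122. 116. 114. 116. 118.]
D console -y offset -4.54 mm [49. 56. 64. 72. 78. 82. 84. 85. 85.]
D console -x offset 1.92 mm [53. 41. 38. 40. 47. 59. 72. 81. 84.]
D console +x offset 1.17 mm [ 87.  85.  83.  82.  86.  93.  98. 100. 100.]
D console +y offset 2.48 mm [100.  99.  95.  89.  82.  75.  68.  61.  54.]
```

Held cover: in the side crop its outline agrees with the model, corners at (652,193) and (548,262). Relative to the console it is about 0.4 mm off in y and 0.3–1 mm off in x. I'll lower it along the face normal.

>>> drive_tool(increments=[[[4,0.72,-9.1],[0,0,0],0.5],[[4,0.72,-9.1],[0,0,0],0.5],[[4,0.72,-9.1],[0,0,0],0.5],[[4,0.72,-9.1],[0,0,0],0.5],[[0,0,0],[0,0,0],0.5],[[0,0,0],[0,0,0],0.5]])

```text
clock: 7.22
eef_pos: [0.5292, -0.007, 0.098]
tool_rot: [0.627, 0.748, 0.166, 0.139]
ft_force: [0.7, -1.8, -2.1]
grip_width: 0.0603
grasp_force: 65.7
```

>>> drive_tool(increments=[[[0.83,0.15,-1.8],[0,0,0],0.5],[[0,0,0],[0,0,0],0.5],[[0,0,0],[0,0,0],0.5]])

```text
clock: 7.47
eef_pos: [0.5303, -0.0068, 0.0967]
tool_rot: [0.627, 0.748, 0.166, 0.14]
ft_force: [1.4, -2.8, -1.4]
grip_width: 0.06
grasp_force: 65.8
```

```bash
python3 hov2.py h3.png; python3 -c "
from h import *
print(get_obs()['ft_force'],get_obs()['ft_torque'])"
```

```text
[ 0.53027719 -0.00680663  0.09671066] 
 [[-1.753e-01  8.916e-01  4.175e-01]
 [ 9.845e-01  1.592e-01  7.350e-02]
 [-9.000e-04  4.239e-01 -9.057e-01]] 0.05995269782581728 65.84947764873505
seat frame TCP [-0.00018564 -0.0009442   0.0450058 ] tilt err deg 0.10479456806398167 yaw 0.17665047215855229 0.17692137306932415
[ 0.95884282 -3.88124132 -0.5436228 ] [-0.97296969  0.3206461  -0.31101776]
```

View pics/h3.png

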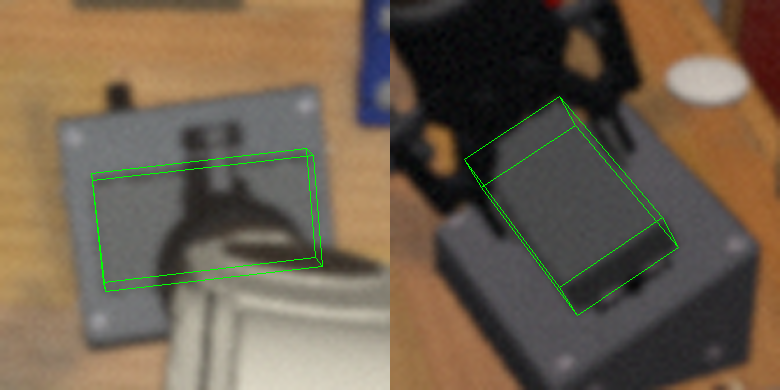

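>>> drive_tool(increments=[[[0.2,-1.2,0],[0,0,0],0.5],[[0,0,0],[0,0,0],0.5],[[0,0,0],[0,0,0],0.5]])

```text
clock: 7.82
eef_pos: [0.5301, -0.0071, 0.0961]
tool_rot: [0.626, 0.749, 0.167, 0.139]
ft_force: [0.7, -1.8, -1.2]
grip_width: 0.0601
grasp_force: 65.8
```

>>> drive_tool(increments=[[[0.63,0.1,-1.36],[0,0,0],0.5],[[0,0,0],[0,0,0],0.5],[[0,0,0],[0,0,0],0.5]])

```text
clock: 8.07
eef_pos: [0.5304, -0.007, 0.0943]
tool_rot: [0.627, 0.749, 0.166, 0.138]
ft_force: [-0.3, -0.6, -0.5]
grip_width: 0.0602
grasp_force: 65.9
```

>>> drive_tool(increments=[[[0.42,0.07,-0.9],[0,0,0],0.5],[[0,0,0],[0,0,0],0.5],[[0,0,0],[0,0,0],0.5]])

```text
clock: 8.32
eef_pos: [0.5309, -0.007, 0.0934]
tool_rot: [0.627, 0.749, 0.166, 0.138]
ft_force: [0.6, -0.5, -1.4]
grip_width: 0.0602
grasp_force: 65.9
```

```bash
python3 hov2.py h4.png | tail -1; python3 -c "
from h import *
for i in range(3):
  o=get_obs();print(o['ft_force'],o['ft_torque'],o['eef_pos']);camera('top')"
```

```text
seat frame TCP [-0.0010592  -0.0012421   0.04180164] tilt err deg 0.06337096881813378 yaw 0.1770402655894266 0.17692137306932415
[ 0.61091258  0.09690952 -1.11201181] [-0.12437143  0.37581096  0.01269649] [ 0.5308779  -0.00701357  0.09347889]
[-0.51925089  0.263245   -2.54093027] [-0.11545083  0.3892938   0.0204866 ] [ 0.53087329 -0.00703629  0.09349421]
[ 0.65587928 -0.02412865 -1.00348657] [-0.08474362  0.34249405  0.00713389] [ 0.53087206 -0.00705055  0.09349295]
```

>>> drive_tool(increments=[[[0.42,0.07,-0.9],[0,0,0],0.5],[[0,0,0],[0,0,0],0.5],[[0,0,0],[0,0,0],0.5]])

```text
clock: 8.82
eef_pos: [0.5314, -0.007, 0.0928]
tool_rot: [0.627, 0.749, 0.166, 0.139]
ft_force: [-0.9, -0.2, 0.6]
grip_width: 0.0602
grasp_force: 66.1
```

>>> drive_tool(increments=[[[0,0,0],[0,0,0],0.75],[[0,0,0],[0,0,0],1],[[0,0,0],[0,0,0],1],[[0,0,0],[0,0,0],1],[[0,0,0],[0,0,0],1]])

```text
clock: 9.23
eef_pos: [0.5314, -0.0072, 0.0927]
tool_rot: [0.627, 0.749, 0.166, 0.139]
ft_force: [1.1, -0.4, -0.4]
grip_width: 0.0854
grasp_force: 0.0
```

>>> drive_tool(increments=[[[-4.2,-0.7,9.1],[0,0,0],1],[[-8.3,-1.5,18.1],[0,0,0],1],[[-8.3,-1.5,18.1],[0,0,0],1],[[-8.3,-1.5,18.1],[0,0,0],1],[[-12.5,0,27.2],[0,0,0],1],[[-20,30,27.2],[-0.886,4.92,0],1],[[-10,38,0],[-0.886,4.92,0],1],[[-10,38,0],[-0.886,4.92,0],1]])

```text
clock: 9.9
eef_pos: [0.4524, 0.0908, 0.2111]
tool_rot: [0.641, 0.762, 0.069, 0.058]
ft_force: [1.3, -0.3, -0.3]
grip_width: 0.0852
grasp_force: 0.0
```

```bash
cat > chk.py <<'E'
from h import *
import sys
o=get_obs();print(o['eef_pos'],o['tool_rot'],o['clock'])
from edge import prof
p=np.array([.549,-.0025,.177]);th=np.radians(25)
n=np.array([-np.sin(th)*np.cos(p[2]),-np.sin(th)*np.sin(p[2]),np.cos(th)]);sy=np.array([-np.sin(p[2]),np.cos(p[2]),0]);F=np.array([np.cross(sy,n),sy,n]);so=np.r_[p[:2],.056]
out=[]
for c in(camera('top'),camera('side')):
    u=proj(c,so)[0];r=42;x,y=int(u[0])-r,int(u[1])-r;s=390/(2*r)
    im=np.ascontiguousarray(cv2.resize(c['image'][y:y+2*r,x:x+2*r,::-1],(390,390),interpolation=cv2.INTER_CUBIC))
    z0=float(sys.argv[2])
    U=(proj(c,so+np.array([[a,b,d] for a in(-31,31) for b in(-60,60) for d in(z0,z0+24)])/1000@F)-[x,y]+.5)*s
    for a in range(8):
        for b in range(a):
            if bin(a^b).count('1')==1: cv2.line(im,tuple(U[a].astype(int)),tuple(U[b].astype(int)),(0,255,0),1)
    out.append(im)
cv2.imwrite('pics/'+sys.argv[1],np.hstack(out))
E
python3 chk.py h5.png 12
```

```text
[0.45239507 0.09078011 0.21109562] [0.64073865 0.76248639 0.06855891 0.05803592] 9.9
```

View pics/h5.png

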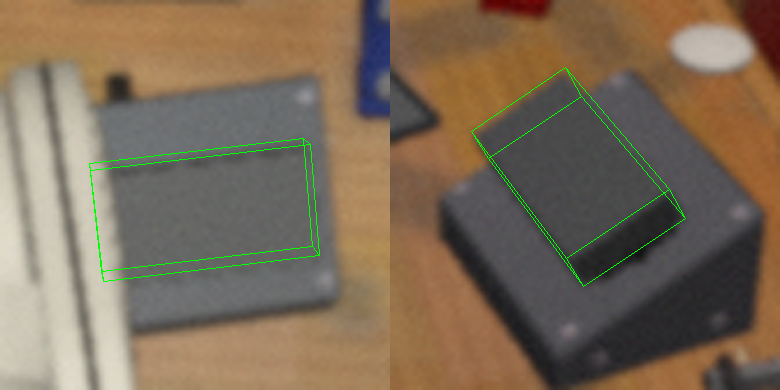

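The released cover sits on the catches. In the side crop it lines up with the model at lower-edge height 12 mm, corners (583,286) and (685,218). Now the press block.

>>> drive_tool(increments=[[[-8.7,37.8,0],[-0.886,4.92,0],1],[[-8.7,37.8,0],[-0.886,4.92,0],1],[[-8.7,37.8,0],[0,0,1.2],1],[[0,0,0],[0,0,0],1],[[0,0,0],[0,0,0],1],[[0,0,0],[0,0,0],1]])

```text
clock: 10.6
eef_pos: [0.4254, 0.2026, 0.2071]
tool_rot: [0.634, 0.773, 0.0, 0.001]
ft_force: [0.6, 0.2, 0.4]
grip_width: 0.0853
grasp_force: 0.0
```

```bash
python3 - <<'E'
from h import *
from scipy.spatial.transform import Rotation as R
o=get_obs();q=R.from_quat(o['tool_rot']).as_matrix();print(o['eef_pos'],q.round(4),np.arctan2(q[1,1],q[0,1]))
E
```

```text
[0.42542292 0.20261792 0.20705328] [[-1.952e-01  9.808e-01  1.300e-03]
 [ 9.808e-01  1.952e-01 -4.000e-04]
 [-7.000e-04  1.200e-03 -1.000e+00]] 0.19650163099835272
```

>>> drive_tool(increments=[[[-1.4,4.4,-30],[0,0,0],1],[[0,0,-30],[0,0,0],1],[[0,0,-30],[0,0,0],1],[[0,0,-30],[0,0,0],1],[[0,0,-13],[0,0,0],1],[[0,0,-3],[0,0,0],1],[[0,0,0],[0,0,0],1],[[0,0,0],[0,0,0],0.5]])

```text
clock: 11.27
eef_pos: [0.4253, 0.2076, 0.0727]
tool_rot: [0.635, 0.773, 0.002, 0.001]
ft_force: [0.6, 0.2, 0.1]
grip_width: 0.0754
grasp_force: 0.0
```

>>> drive_tool(increments=[[[0,0,0],[0,0,0],0.4],[[0,0,0],[0,0,0],0.4],[[0,0,0],[0,0,0],0.3],[[0,0,0],[0,0,0],0.2],[[0,0,0],[0,0,0],0.1],[[0,0,0],[0,0,0],0.1],[[0,0,0],[0,0,0],0.1]])

```text
clock: 11.85
eef_pos: [0.425, 0.2089, 0.0726]
tool_rot: [0.634, 0.774, 0.002, 0.001]
ft_force: [-0.3, -0.6, 5.1]
grip_width: 0.0232
grasp_force: 60.0
```

>>> drive_tool(increments=[[[0,0,15],[0,0,0],0.1],[[0,0,30],[0,0,0],0.1],[[0,0,38],[0,0,0],0.1],[[0,0,38],[0,0,0],0.1],[[0,0,39],[0,0,0],0.1],[[0,0,0],[0,0,-1.2],0.1],[[0,0,0],[0,0,0],0.1],[[11.7,-36.5,0],[0.886,-4.92,0],0.1]])

```text
clock: 12.52
eef_pos: [0.4369, 0.1761, 0.2292]
tool_rot: [0.639, 0.768, 0.034, 0.027]
ft_force: [2.4, 0.4, -2.5]
grip_width: 0.0234
grasp_force: 59.7
```

>>> drive_tool(increments=[[[11.7,-36.5,0],[0.886,-4.92,0],0.1],[[11.7,-36.5,0],[0.886,-4.92,0],0.1],[[11.7,-36.5,0],[0.886,-4.92,0],0.1],[[11.7,-36.5,0],[0.886,-4.92,0],0.1],[[11.7,-36.5,0],[0,0,0],0.1],[[0,0,-25],[0,0,0],0.1],[[0,0,-20],[0,0,0],0.1],[[0,0,0],[0,0,0],0.1]])

```text
clock: 13.18
eef_pos: [0.4885, -0.0114, 0.179]
tool_rot: [0.629, 0.749, 0.162, 0.134]
ft_force: [-1.4, 0.7, -3.1]
grip_width: 0.0233
grasp_force: 59.7
```

>>> drive_tool(increments=[[[0,0,0],[0,0,0],0.1],[[0,0,0],[0,0,0],0.1]])

```text
clock: 13.35
eef_pos: [0.4942, -0.0101, 0.1862]
tool_rot: [0.626, 0.749, 0.167, 0.139]
ft_force: [-0.0, 0.3, -1.8]
grip_width: 0.0236
grasp_force: 59.8
```

```bash
cat > st.py <<'E'
from h import *
from scipy.spatial.transform import Rotation as R
o=get_obs();q=R.from_quat(o['tool_rot']).as_matrix()
p=np.array([.549,-.0025,.177]);th=np.radians(25)
n=np.array([-np.sin(th)*np.cos(p[2]),-np.sin(th)*np.sin(p[2]),np.cos(th)]);sy=np.array([-np.sin(p[2]),np.cos(p[2]),0]);F=np.array([np.cross(sy,n),sy,n]);so=np.r_[p[:2],.056]
print('seat TCP mm',(F@(o['eef_pos']-so)*1000).round(1),'tilt',np.degrees(np.arccos(-q[:,2]@n)).round(2),'tool z in seat',(F@q[:,2]).round(4),'yaw',np.arctan2(q[1,1],q[0,1]).round(3),'F seat',(F@o['ft_force']).round(1),o['ft_torque'].round(2),o['grip_width'],o['clock'])
E
python3 st.py; python3 chk.py h6.png 12
```

```text
seat TCP mm [  4.9   2.2 141.3] tilt 0.08 tool z in seat [ 5.0e-04  1.4e-03 -1.0e+00] yaw 0.178 F seat [-0.8  0.3 -1.7] [-0.11  0.56 -0.02] 0.023602281727700535 13.35
[ 0.4941781  -0.01005354  0.18615439] [0.62627802 0.74888721 0.16654876 0.13858321] 13.35
```

View pics/h6.png

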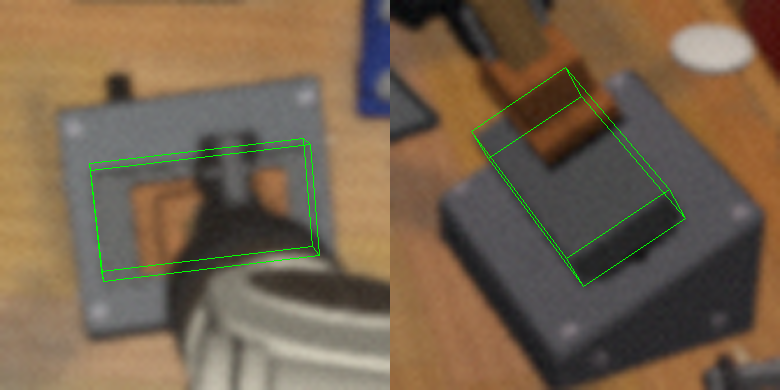

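The press foot hangs centred above the cover: foot spans about columns 133–290, cover 95–312 in the top crop. I'll lower and press along the face normal.

>>> drive_tool(increments=[[[2.7,0.3,-9.8],[0,0,0],0.1],[[2.7,0.3,-9.8],[0,0,0],0.1],[[2.7,0.3,-9.8],[0,0,0],0.1],[[0,0,0],[0,0,0],0.1],[[0,0,0],[0,0,0],0.1]])

```text
clock: 13.97
eef_pos: [0.5026, -0.0092, 0.1574]
tool_rot: [0.626, 0.749, 0.167, 0.139]
ft_force: [-0.5, -0.1, -1.4]
grip_width: 0.0236
grasp_force: 59.8
```

```bash
python3 st.py
```

```text
seat TCP mm [  0.4   1.6 111.7] tilt 0.11 tool z in seat [ 0.0017  0.0011 -1.    ] yaw 0.178 F seat [-1.1 -0.  -1.1] [-0.08  0.6  -0.  ] 0.023647438202722346 13.9667
```

Steps of 2 mm: (0.83, 0.15, -1.8).

>>> drive_tool(increments=[[[0.83,0.15,-1.8],[0,0,0],0.1],[[0,0,0],[0,0,0],0.1],[[0.83,0.15,-1.8],[0,0,0],0.1],[[0,0,0],[0,0,0],0.1],[[0,0,0],[0,0,0],0.1]])

```text
clock: 14.38
eef_pos: [0.5044, -0.0093, 0.1539]
tool_rot: [0.626, 0.748, 0.167, 0.139]
ft_force: [0.1, 0.6, -2.4]
grip_width: 0.0237
grasp_force: 59.8
```

>>> drive_tool(increments=[[[0.83,0.15,-1.8],[0,0,0],0.1],[[0,0,0],[0,0,0],0.1],[[0.83,0.15,-1.8],[0,0,0],0.1],[[0,0,0],[0,0,0],0.1],[[0,0,0],[0,0,0],0.1]])

```text
clock: 14.8
eef_pos: [0.5066, -0.0092, 0.1508]
tool_rot: [0.626, 0.748, 0.167, 0.14]
ft_force: [-1.7, -0.8, 2.5]
grip_width: 0.0233
grasp_force: 60.4
```

```bash
python3 st.py
```

```text
seat TCP mm [  1.2   0.9 104. ] tilt 0.21 tool z in seat [ 0.0037  0.     -1.    ] yaw 0.177 F seat [-0.6 -0.5  3.1] [-0.26  0.38 -0.04] 0.0232818466023019 14.8
```

>>> drive_tool(increments=[[[0.83,0.15,-1.8],[0,0,0],0.1],[[0,0,0],[0,0,0],0.1],[[0.83,0.15,-1.8],[0,0,0],0.1],[[0,0,0],[0,0,0],0.1],[[0,0,0],[0,0,0],0.1]])

```text
clock: 15.22
eef_pos: [0.5068, -0.0086, 0.1454]
tool_rot: [0.627, 0.749, 0.166, 0.138]
ft_force: [-0.0, -1.0, -1.6]
grip_width: 0.0236
grasp_force: 59.9
```

>>> drive_tool(increments=[[[0.83,0.15,-1.8],[0,0,0],0.1],[[0,0,0],[0,0,0],0.1],[[0.83,0.15,-1.8],[0,0,0],0.1],[[0,0,0],[0,0,0],0.1],[[0,0,0],[0,0,0],0.1]])

```text
clock: 15.63
eef_pos: [0.5084, -0.009, 0.1435]
tool_rot: [0.627, 0.748, 0.166, 0.139]
ft_force: [-9.9, -4.1, 11.3]
grip_width: 0.0233
grasp_force: 61.6
```

```bash
python3 st.py
```

```text
seat TCP mm [-0.3  0.8 96.7] tilt 0.07 tool z in seat [ 1.2e-03 -5.0e-04 -1.0e+00] yaw 0.177 F seat [-4.7 -2.3 14.7] [-0.39  1.56  0.14] 0.0232964247216615 15.6333
```

>>> drive_tool(increments=[[[0.83,0.15,-1.8],[0,0,0],0.1],[[0,0,0],[0,0,0],0.1],[[0,0,0],[0,0,0],0.1],[[0,0,0],[0,0,0],0.1]])

```text
clock: 15.97
eef_pos: [0.5084, -0.009, 0.1434]
tool_rot: [0.627, 0.748, 0.166, 0.14]
ft_force: [-24.5, -5.0, 30.7]
grip_width: 0.023
grasp_force: 64.9
```

>>> drive_tool(increments=[[[0.42,0.07,-0.9],[0,0,0],0.1],[[0,0,0],[0,0,0],0.1],[[0,0,0],[0,0,0],0.1],[[0,0,0],[0,0,0],0.1]])

```text
clock: 16.3
eef_pos: [0.5084, -0.009, 0.1434]
tool_rot: [0.627, 0.748, 0.167, 0.14]
ft_force: [-33.3, -5.3, 41.6]
grip_width: 0.0233
grasp_force: 66.7
```

```bash
python3 st.py; python3 - <<'E'
from edge import *
p=np.array([.549,-.0025,.177]);th=np.radians(25)
n=np.array([-np.sin(th)*np.cos(p[2]),-np.sin(th)*np.sin(p[2]),np.cos(th)]);sy=np.array([-np.sin(p[2]),np.cos(p[2]),0]);F=np.array([np.cross(sy,n),sy,n]);so=np.r_[p[:2],.056]
r=np.arange(-6,14.1,.5)
prof(D,[-25,-60,26],[25,-60,26],[0,0,1],F,so,'side -y end top edge, z from home',r)
prof(D,[-31,-55,2],[-31,-40,2],[0,0,1],F,so,'-x low edge near -y',r)
prof(D,[-31,40,2],[-31,55,2],[0,0,1],F,so,'-x low edge near +y',r)
E
```

```text
seat TCP mm [-0.3  0.7 96.5] tilt 0.15 tool z in seat [ 0.0023 -0.001  -1.    ] yaw 0.176 F seat [-12.9   0.7  52. ] [-0.27  3.48  0.45] 0.02332915987714344 16.3
side -y end top edge, z from home offset -5.12 mm [50. 59. 66. 71. 73. 74. 75. 74. 74. 74. 73.]
-x low edge near -y offset 12.12 mm [72. 70. 69. 68. 68. 67. 66. 65. 64. 62. 61.]
-x low edge near +y offset 0.49 mm [66. 65. 64. 63. 61. 60. 60. 60. 61. 62. 63.]
```

The cover has hit its hard stop: foot at about 26 mm above the face, 52 N square to it. I'll retract and carry the press back.

>>> drive_tool(increments=[[[-2,-0.4,4.5],[0,0,0],0.1],[[-4.2,-0.7,9.1],[0,0,0],0.1],[[-8.3,-1.5,18.1],[0,0,0],0.1],[[-10,0,27],[0,0,0],0.1],[[-4,0,28],[0,0,0],0.1],[[-10,36,5],[-0.886,4.92,0],0.1],[[-10,36,0],[-0.886,4.92,0],0.1],[[-10,36,0],[-0.886,4.92,0],0.1]])

```text
clock: 17.07
eef_pos: [0.4521, 0.0974, 0.2339]
tool_rot: [0.641, 0.763, 0.068, 0.057]
ft_force: [0.5, -0.0, -2.2]
grip_width: 0.0232
grasp_force: 59.6
```

>>> drive_tool(increments=[[[-10,36,0],[-0.886,4.92,0],0.1],[[-10,36,0],[-0.886,4.92,0],0.1],[[-4,36,0],[0,0,1.2],0.1],[[0,0,0],[0,0,0],0.1],[[0,0,0],[0,0,0],0.1],[[0,0,0],[0,0,0],0.1]])

```text
clock: 17.57
eef_pos: [0.4277, 0.2052, 0.2313]
tool_rot: [0.633, 0.774, 0.0, 0.001]
ft_force: [-0.2, -0.9, -1.9]
grip_width: 0.0234
grasp_force: 60.0
```

```bash
python3 st.py; python3 -c "
from h import *
from scipy.spatial.transform import Rotation as R
o=get_obs();print(o['eef_pos'],R.from_quat(o['tool_rot']).as_matrix().round(4))"
```

```text
seat TCP mm [ -1.  225.9 193.9] tilt 24.92 tool z in seat [-4.214e-01 -4.000e-04 -9.069e-01] yaw 0.199 F seat [-1.1 -0.9 -1.5] [-0.05  0.01  0.01] 0.023368698985387553 17.5667
[0.42772415 0.20524313 0.2313108 ] [[-1.975e-01  9.803e-01  1.400e-03]
 [ 9.803e-01  1.975e-01 -1.000e-04]
 [-4.000e-04  1.300e-03 -1.000e+00]]
```

```bash
cat > cv.py <<'E'
from h import *
p=np.array([.549,-.0025,.177]);th=np.radians(25)
n=np.array([-np.sin(th)*np.cos(p[2]),-np.sin(th)*np.sin(p[2]),np.cos(th)]);sy=np.array([-np.sin(p[2]),np.cos(p[2]),0]);F=np.array([np.cross(sy,n),sy,n]);so=np.r_[p[:2],.056]
T,D=camera('top'),camera('side')
import pickle
_,_,D0=pickle.load(open('r2.pkl','rb'))
def rend(c,q):
    B=cb(62,120,0,24)*1000; B=B+np.array([q[0],q[1],0]); B[:,2]+=q[2]+np.radians(q[3])*B[:,1]
    m=np.zeros((400*4,640*4),np.uint8); cv2.fillPoly(m,[cv2.convexHull(((proj(c,so+B/1000@F)+.5)*64).astype(np.int32))],255,shift=4)
    return cv2.resize(m,(640,400),interpolation=cv2.INTER_AREA)/255.
for nm,c in(('side',D),('top',T)):
    L=silhouettes('cover',c)
    u=proj(c,so)[0]
    L=[d for d in L if np.hypot(*(np.array(d['bbox']).reshape(2,2).mean(0)-u))<20]
    if not L: print(nm,'none');continue
    m=L[0]['region'].astype(float);print(nm,L[0]['conf'],L[0]['bbox'])
    f=lambda q:1-np.minimum(rend(c,q),m).sum()/np.maximum(rend(c,q),m).sum()
    if nm=='side':
        for q0 in([0,0,2,0],[0,0,12,0]):
            r=minimize(f,q0,method='Nelder-Mead',options=dict(initial_simplex=np.vstack([q0]+[np.array(q0)+d for d in np.diag([2,2,4,3])]),xatol=.05,fatol=1e-5));print(r.x.round(2),round(r.fun,3))
        for z in(2,7,12): print('z',z,round(min(f([a,b,z,0]) for a in(-1,0,1) for b in(-1,0,1)),3))
E
python3 cv.py
```

```text
side 0.61 [333.6, 190.7, 378.0, 226.8]
[ 0.15  0.41 -0.55 -1.55] 0.048
[ 0.37  3.22 -3.1  -1.29] 0.046
z 2 0.066
z 7 0.118
z 12 0.175
top 0.98 [310.9, 170.8, 358.3, 199.8]
```

The cover is home: the side silhouette fits z≈2 mm best (0.066, against 0.175 at 12 mm). Now I'll set the press down.

>>> drive_tool(increments=[[[-2.7,6,-30],[0,0,0],0.1],[[0,0,-35],[0,0,0],0.1],[[0,0,-35],[0,0,0],0.1],[[0,0,-30],[0,0,0],0.1],[[0,0,-15],[0,0,0],0.1],[[0,0,-8],[0,0,0],0.1],[[0,0,0],[0,0,0],0.1],[[0,0,0],[0,0,0],0.1]])

```text
clock: 18.43
eef_pos: [0.426, 0.2109, 0.0796]
tool_rot: [0.634, 0.773, 0.001, 0.001]
ft_force: [-0.2, 0.6, -1.5]
grip_width: 0.0233
grasp_force: 59.8
```

>>> drive_tool(increments=[[[0,0,-2],[0,0,0],0.1],[[0,0,0],[0,0,0],0.1],[[0,0,-1.5],[0,0,0],0.1],[[0,0,0],[0,0,0],0.1],[[0,0,0],[0,0,0],0.1]])

```text
clock: 18.85
eef_pos: [0.4255, 0.2114, 0.0758]
tool_rot: [0.634, 0.774, 0.001, 0.001]
ft_force: [0.5, 0.3, -1.9]
grip_width: 0.0239
grasp_force: 59.8
```

>>> drive_tool(increments=[[[0,0,-2],[0,0,0],0.1],[[0,0,0],[0,0,0],0.1],[[0,0,-1],[0,0,0],0.1],[[0,0,0],[0,0,0],0.1],[[0,0,0],[0,0,0],0.1]])

```text
clock: 19.27
eef_pos: [0.4253, 0.2114, 0.0727]
tool_rot: [0.634, 0.774, 0.001, 0.001]
ft_force: [-1.4, 0.9, 3.3]
grip_width: 0.0232
grasp_force: 60.6
```

>>> drive_tool(increments=[[[0,0,-1],[0,0,0],0.1],[[0,0,0],[0,0,0],0.1],[[0,0,0],[0,0,0],0.1]])

```text
clock: 19.52
eef_pos: [0.4253, 0.2115, 0.0726]
tool_rot: [0.634, 0.774, 0.001, 0.001]
ft_force: [-4.5, -0.8, 10.9]
grip_width: 0.0233
grasp_force: 61.8
```

The press is standing on the tray floor, so I'll open and retreat upward.

>>> drive_tool(increments=[[[0,0,0.5],[0,0,0],0.4],[[0,0,0],[0,0,0],0.7],[[0,0,0],[0,0,0],1],[[0,0,0],[0,0,0],1],[[0,0,0],[0,0,0],1],[[0,0,0],[0,0,0],1],[[0,0,0],[0,0,0],1],[[0,0,10],[0,0,0],1]])

```text
clock: 20.18
eef_pos: [0.4239, 0.2105, 0.0803]
tool_rot: [0.634, 0.773, -0.001, -0.0]
ft_force: [-0.0, 0.5, 0.4]
grip_width: 0.0854
grasp_force: 0.0
```

>>> drive_tool(increments=[[[0,0,30],[0,0,0],1],[[0,0,40],[0,0,0],1],[[0,0,40],[0,0,0],1],[[-25,0,30],[0,0,0],1],[[-40,0,0],[0,0,0],1],[[-30,0,0],[0,0,0],1],[[0,0,0],[0,0,0],1],[[0,0,0],[0,0,0],1]])

```text
clock: 20.85
eef_pos: [0.3292, 0.2111, 0.2223]
tool_rot: [0.633, 0.774, 0.001, 0.001]
ft_force: [0.2, 0.1, 0.6]
grip_width: 0.0855
grasp_force: 0.0
```

```bash
python3 cv.py; python3 - <<'E'
from h import *
for n in('side','top'):
    c=camera(n);t=proj(c,[.425,.21,.05])[0]
    L=[d for d in silhouettes('press',c) if np.hypot(*(np.array(d['bbox']).reshape(2,2).mean(0)-t))<15]
    if L: print(n,L[0]['bbox'],fit('press',[(c,L[0]['region'].astype(float))],[.425,.21,.2]))
print(get_obs()['eef_pos'],get_obs()['joint_vel'].round(3))
E
```

```text
side 0.7 [334.3, 183.5, 376.4, 231.0]
[ 0.08  1.2  -0.47 -0.46] 0.034
[ 0.23  2.09 -1.3  -0.56] 0.033
z 2 0.04
z 7 0.096
z 12 0.156
top 0.7 [312.1, 172.3, 356.1, 200.0]
side [284.7, 154.6, 307.1, 197.3] (array([0.42606276, 0.21010675, 0.14474393]), np.float64(0.07571753608418463))
top [235.0, 219.0, 262.9, 237.5] (array([0.42151214, 0.21012923, 0.16703732]), np.float64(0.12579759388396117))
[0.33083437 0.21115764 0.22155115] [ 0.002 -0.005 -0.003  0.     0.     0.   ]
```

The cover is home, with tilt about 0.5°, and the press stands upright at (0.424, 0.210), inside the tray.

```bash
python3 -c "
from workcell import job_done
print(job_done())"
```

```text
the job is handed in; nothing more can be done
None
```

The job is handed in, with no verdict returned: by my camera fits the cover is home and square on its seat, the wooden press block stands upright in the tray, and I never reached near the offcut or wax disc.

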